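# True up a flask stop with a steel square

## Robot

A 6-joint arm with a two-finger parallel gripper is mounted at the origin on the work surface. World frame = base frame: x ahead of the robot, y to its left, z up, the work surface at z = 0. Lengths are in m, angles in rad, forces in N, time in s.
With the tool pointing down it reaches from about 0.25 to 0.8 m from the base axis. Payload 8.5 kg.
Tool frame: the origin (TCP) lies on the front face of the gripper's body, between the roots of the fingers; the fingertips stand 73 mm ahead of it and the grasp point (between the pads) lies 54 mm ahead of it; z points along the fingers, y is the line along which they close (so a half turn about z gives the same grasp; the last joint's range is limited). The gripper opens to 85 mm and grips with 20 to 120 N. Pads are 22 mm wide; open, the fingers measure 114 mm over their backs; the gripper's body (76 mm by 85 mm) begins 54 mm behind the grasp point. The pads swing forward as they close: fully open they stand 13 mm farther back than shut.
Start: joints at [-1.123, 0.238, -0.013, 1.319, 0, 1.571], TCP at [0.227, -0.473, 0.304] pointing down, gripper open.
Joint ranges: [-2.66, 2.66], [-1.03, 1.9], [-1.14, 1.46], [-1.82, 2.27], [-1.45, 1.34], [-3.14, 3.14]. Speed limits (rad/s): [2.22, 2.22, 2.79, 3.14, 3.14, 3.14].

## Interface

Orientations are given as a rotation vector (axis times angle).
In Python, from bench import ctrl gives the robot as it stands.
- The arm moves only by the tool arm_command, never from a script. Its argument "commands" is a list of rows, each an object with "translation": the shift along the tool's x, y, z in m, a list of three; "spin": the turn about the tool's z in rad. In form: [{"translation": [dx, dy, dz], "spin": spin}, ...]. A call has 1 to 8 rows; each row shifts and turns the commanded pose from where the row before left it, along the tool's axes as they then stand; what a row does not reach is not made up. A row lasts 1/8 s, in which the tool goes at most 62.5 mm and 10.7 degrees, less where a joint would pass 70% of its speed; a pose out of reach is approached as far as the arm can. A call is refused whole if a number of a shift passes 0.0625 or a number of a turn 0.188, either way. A call with a gripper value outside its range is refused whole. "fingers" is the opening in per cent of the stroke, from 0 (shut) to 100 (fully open), set as the call begins (left out, the last holds). The fingers move at their own pace and stop on an object; the grip force is fixed at half the most. Time passes only in rows, so rows that do not move let the fingers close. It gives the time, the measured TCP pose, the force, the opening and the grip force at its end, in the units of the state.
- ctrl.get_state(): the state, without advancing time (a new reading comes with each control period).
- ctrl.snapshot(name): name is "scene" or "top" or "wrist"; returns (picture, depth): 480x640x3 uint8, red, green, blue; 480x640 float32, m along the optical axis (not along the pixel's ray), 0 where there is no reading.
- ctrl.camera_params(name): a dict with "mtx" (3x3 intrinsics, pixels), "view" (4x4, takes a point from world to camera coordinates); the wrist camera has in their place "mount" (4x4, takes a point from camera to tool coordinates, whose origin is the TCP and whose axes are the flange's). Camera axes: x right, y up, looking along -z (the intrinsics and any distortion apply to the point x, -y, -z); pixel columns grow to the right and rows downward; lengths in m; the calibration is good to about 2 mm. A picture is of the moment at which its call begins: read the wrist's pose just before it. camera_params takes no time and is no camera call.
- ctrl.hand_in(): hands the job in; it is judged then, once.
Trained networks look in the newest picture that a camera, given by its name, has taken for a name from the list of things; names that differ only in an ending like _2 or _b are one class to them, and where a whole thing is asked for, a point or a joint stands for the part that bears it (a point fixed in the world has none). Each returns a list of dicts, best first, with "p" (0 to 1); they miss things now and then, are a little off and sometimes report something else, mostly with a low value. They report only what shows in the picture. A call takes as long as a camera call. They do not tell look-alikes from the thing itself.
- ctrl.masks_of(camera, target): "mask" (480x640 bool, what is visible of it) and "xy" ([column, row] in pixels, amid what is visible of it).
- ctrl.landmark_of(camera, target): "xy" ([column, row] in pixels: a listed point, or the origin of a listed thing).
The state is a dict: "t": time; "joint_pos": joint angles; "qd": joint speeds; "tau": joint torques, N m; "eef_pos": TCP position; "tcp_rot": TCP orientation; "ft_force": force on the tool from outside, world axes, zero at the start; "ft_torque": the same for the moment, N m; "opening": finger opening in m; "grip_force": force on a finger pad.
Only numpy, scipy, OpenCV 4.12 (cv2) and the standard library are available. Lean on these libraries where they do the work, as an engineer would, in place of code of your own. Each camera call takes 0.05 s, during which the arm holds its last target. There are 200 camera calls.

## Task

True up the flask stop on the black stage plate: take the steel square from its tray, press it gently (about 10 newtons on each face, never more than 18) into the corner of the stop so that it sits flush along the fixed rail and has pushed the swing bar round flush against its other leg, and keep it pressed on both for about a second; only the square may touch rail and bar. Then lay the square back flat in its tray and let go, leaving the bar square to the rail and everything else undisturbed.

Things in the scene. Friction and masses are not known exactly. Their poses are not given: they have to be found in the camera images.
- square: Loose steel L-shaped square, about 0.5 kg, lying flat, 14 mm thick. Origin: outer corner of the L, on its underside; z up. One leg runs along its -y: 120 mm long, 22 wide, outer edge on x = 0. The other along its -x: 100 mm long, 22 wide, outer edge on y = 0. A web in the inside corner carries a grip post. Pressed home in the stop, its origin and axes match those of rail.
- square_grip (a point): Point on the axis of the square's upright dark grip post, 50 mm above the square's underside and at x = -34, y = -40 mm of its frame; turns with the square. The post is 24 x 24 mm, sides parallel to the legs, from 8 to 68 mm above the underside.
- leg_end (a point): Point on the square: the free end of the outer edge of its 120 mm leg (the one that goes flush on the rail), at half its thickness.
- rail: Fixed aluminium rail, 16 mm thick, 18 high, on the far side of a black plate 12 mm thick. Origin: corner point where the rail's face and the trued bar's face meet, on the plate's top; z up. Face: plane x = 0, looking to its -x, from y = +22 to -128 mm. The plate reaches 195 mm along -x, 215 along -y; a small dish stands near x = -167, y = -185 and must stay.
- bar_end (a point): Free end of the working face of the swing bar, 9 mm above the plate. The bar is aluminium, 122 mm long from its pin to this end, 16 mm thick, 18 mm high, lies over the plate along the -x of rail when trued and has a small peg on its free end. It turns level, about the upright pin.
- swing_bar (a joint): Angle (rad) of the swing bar about its upright pin, which stands at x = 0, y = +8 mm of rail. 0: exactly square to the rail, its face on the plane y = 0 of rail. Positive: its free end has swung in to -y, making the corner tighter than square; it starts so, 0.08 to 0.22. The pin is stiff: the bar stays where it is left and takes about 3 N at its free end to turn.
- tray: Fixed white plastic tray, 190 (x) x 180 (y) mm outside, 16 mm high, walls and floor 4 mm thick. Origin: centre of its underside, on the table.
Mind the look-alikes: they are no part of the job. There is more than one size of the square; the one meant has the size given above.

How it is judged:
On the way:
1. the square is pressed home on rail and swing bar together, 4.5 N or more on each: long leg within 2.5 mm of the rail at both ends, bar trued within 0.02 rad, for 0.5 s (contact force between square and rail above 4.5 N and contact force between square and swing_bar above 4.5 N and x of each of leg_end, square in the frame of rail above -0.0025 m and angle between square's own z axis and vertical below 0.08 rad and y of square in the frame of rail above -0.0035 m and value of joint swing_bar between -0.02 and 0.02 rad), for 0.5 s.
At the end, for the whole second after the job is handed in: The square lies flat and at rest on the tray's floor (underside within about 4 mm of it, tilt under 0.04 rad, its grip post within 80 mm of the tray's centre), released, and the swing bar is square to the rail within 0.025 rad (horizontal distance between square_grip and tray below 0.08 m and z of square in the frame of tray below 0.008 m and angle between square's own z axis and vertical below 0.04 rad and linear speed of square below 0.01 m/s and contact force between square and the fingers below 0.1 N and value of joint swing_bar between -0.025 and 0.025 rad); the robot touches nothing.
It fails at once if the square is pressed on the rail or the swing bar with more than 20 N (contact force between square and rail above 20 N or contact force between square and swing_bar above 20 N).
It fails at once if the robot itself touches the rail or the swing bar with more than 1 N (contact force between any of the arm, the fingers and rail above 1 N or contact force between any of the arm, the fingers and swing_bar above 1 N).
It fails at once if a bystander is moved by more than 20 mm (distance of any of flask_a, flask_b, dish, objective, bottle, screwdriver from where it was at the start of the episode above 0.02 m).
It also fails if it takes over 64 s, if anything falls off the work surface, if the arm or the gripper's body presses on something with over 40 N, if the wrist force passes 120 N, or if a joint passes its speed limit or range.

## Working session

There is one attempt and no reset: what is moved stays moved. The work goes in short steps, Python scripts to look and compute and a tool call to move; the robot and the scene stay as the last step left them, time stands still between calls to the robot, and variables do not carry over. Pictures are saved under pics/ and viewed, at most 10 in all, crops included, and the job is handed in when it is done.

Besides the shell and the picture viewer there is one more tool, called by a JSON object that holds its "op" and its "data". arm_command: Moves the arm, as the interface text tells. Its arguments: {"type":"object","properties":{"commands":{"type":"array","items":{"type":"object","properties":{"translation":{"type":"array","items":{"type":"number"}},"spin":{"type":"number"}}}},"fingers":{"type":"number"}},"required":["commands"]}

```bash
ls && mkdir -p pics
python3 - <<'E'
from bench import ctrl
import cv2, numpy as np
np.set_printoptions(precision=4,suppress=True)
s=ctrl.get_state(); print(s)
for n in ["top","scene"]:
    im,d=ctrl.snapshot(n); cv2.imwrite(f"pics/{n}0.png",im[:,:,::-1]); np.save(f"{n}0_d.npy",d)
    p=ctrl.camera_params(n); print(n,p)
    for t in ["square","rail","tray","swing_bar"]:
        print(t,[(round(m["p"],2),m["xy"]) for m in ctrl.masks_of(n,t)])
    for t in ["square","square_grip","leg_end","rail","bar_end","tray"]:
        print("lm",t,[(round(m["p"],2),m["xy"]) for m in ctrl.landmark_of(n,t)])
print(ctrl.camera_params("wrist"))
E
```

```text
pics
{'t': 0.0, 'joint_pos': array([-1.123 ,  0.2388, -0.0143,  1.3192, -0.    ,  1.5708]), 'qd': array([ 0.0003, -0.0012, -0.0008, -0.0009, -0.0002,  0.001 ]), 'tau': array([  0.0024, -53.8778,  34.6438,   0.0183,   0.0002,   0.    ]), 'eef_pos': array([ 0.2272, -0.473 ,  0.3033]), 'tcp_rot': array([-3.0618, -0.6971,  0.0005]), 'ft_force': array([ 0.2062,  0.2589, -0.2069]), 'ft_torque': array([ 0.0089, -0.0074, -0.0406]), 'grip_force': 0.0, 'opening': 0.0852215492852144}
top {'mtx': array([[484.3376,   0.    , 314.5676],
       [  0.    , 484.3376, 238.9725],
       [  0.    ,   0.    ,   1.    ]]), 'view': array([[-0.0125, -0.9999,  0.0076, -0.0367],
       [ 0.9926, -0.0114,  0.1207, -0.4749],
       [-0.1206,  0.009 ,  0.9927, -0.9295],
       [ 0.    ,  0.    ,  0.    ,  1.    ]])}
square [(0.95, [346.5, 230.5]), (0.91, [429.1, 225.3]), (0.74, [349.6, 312.4])]
rail [(0.67, [206.7, 172.4])]
tray [(0.65, [441.3, 242.4])]
swing_bar [(0.95, [174.8, 199.9]), (0.7, [431.5, 225.9])]
lm square [(0.81, [351.8, 217.3]), (0.8, [365.8, 308.3]), (0.7, [409.1, 217.7]), (0.69, [438.1, 225.4])
[... 864 characters left out ...]
2.7, 274.4]), (0.71, [264.8, 211.0]), (0.69, [497.7, 288.3]), (0.62, [215.7, 277.8])]
lm square_grip [(0.97, [279.4, 190.5]), (0.73, [185.2, 250.3]), (0.55, [290.2, 245.5])]
lm leg_end [(0.82, [265.3, 238.7]), (0.73, [281.2, 185.9]), (0.56, [140.8, 293.6])]
lm rail [(0.58, [497.7, 286.7])]
lm bar_end [(0.79, [467.9, 235.4]), (0.2, [142.0, 294.9])]
lm tray [(0.92, [182.0, 268.6])]
{'mtx': array([[409.4174,   0.    , 317.3397],
       [  0.    , 409.4174, 232.2057],
       [  0.    ,   0.    ,   1.    ]]), 'mount': array([[-0.0012,  0.9581,  0.2864,  0.0728],
       [ 1.    ,  0.001 ,  0.0007, -0.0002],
       [ 0.0004,  0.2864, -0.9581, -0.0702],
       [ 0.    ,  0.    ,  0.    ,  1.    ]])}
```

View pics/top0.png

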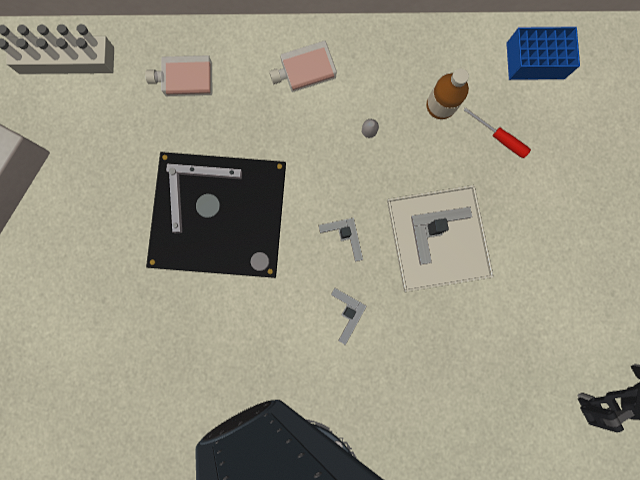

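View pics/scene0.png

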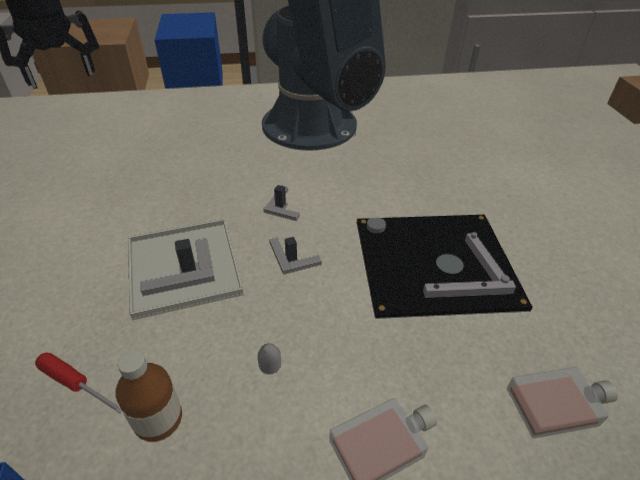

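Top view: the wanted (large) square lies in the tray, with its outer corner near (412,216), its long leg running right to (471,210) and its short leg down to (425,264). The two squares near (346,230) and (349,312) are smaller look-alikes. The rail runs from (168,168) to (241,174), and the bar from its pin at (173,170) to (177,232). The dish is at (260,262). The scene view agrees with this.

```bash
cat > h.py <<'E'
from bench import ctrl
import cv2, numpy as np
from scipy.spatial.transform import Rotation as R
np.set_printoptions(precision=4,suppress=True)
def cam(n, s=None):
    p=ctrl.camera_params(n); K=p["mtx"]
    if "view" in p: return K, np.linalg.inv(p["view"])
    s=s or ctrl.get_state(); T=np.eye(4); T[:3,:3]=R.from_rotvec(s["tcp_rot"]).as_matrix(); T[:3,3]=s["eef_pos"]
    return K, T@p["mount"]
def rays(K,T,uv):
    uv=np.atleast_2d(np.asarray(uv,float))
    d=np.c_[(uv[:,0]-K[0,2])/K[0,0], -(uv[:,1]-K[1,2])/K[1,1], -np.ones(len(uv))]
    return T[:3,3], d@T[:3,:3].T
def plane(K,T,uv,z):
    o,d=rays(K,T,uv); return o+d*((z-o[2])/d[:,2])[:,None]
def cloud(K,T,mask,depth):
    v,u=np.nonzero(mask&(depth>0)); o,d=rays(K,T,np.c_[u,v]); return o+d*depth[v,u][:,None]
def rect(P):
    c,(w,h),a=cv2.minAreaRect((P[:,:2]*1000).astype(np.float32)); return np.array(c)/1000,w,h,np.radians(a)
E
python3 - <<'E'
from h import *
for n in ["top","scene"]:
    K,T=cam(n); im,d=ctrl.snapshot(n)
    for t in ["square","rail","tray","swing_bar"]:
        for m in ctrl.masks_of(n,t):
            P=cloud(K,T,m["mask"],d); 
            z=P[:,2]; med=np.median(z)
            Q=P[abs(z-med)<.006]
            print(n,t,round(m["p"],2),len(P),"med z",round(med,4),"rect",rect(Q), "zmax",z.max().round(3))
    for t,z in [("square",.018),("square_grip",.054),("leg_end",.011),("rail",.03),("bar_end",.021),("tray",.004)]:
        for m in ctrl.landmark_of(n,t): print("lm",t,round(m["p"],2),plane(K,T,m["xy"],z)[0])
E
```

```text
top square 0.81 1460 med z 0.0183 rect (array([ 0.4824, -0.3051]), 99.97677612304688, 120.55888366699219, np.float64(0.14671985281529737)) zmax 0.077
top square 0.62 682 med z 0.0103 rect (array([ 0.4711, -0.0946]), 87.32598876953125, 72.76331329345703, np.float64(0.20696515062577012)) zmax 0.052
top square 0.58 680 med z 0.0107 rect (array([ 0.3268, -0.1123]), 105.68476104736328, 57.82925033569336, np.float64(0.13146470016959183)) zmax 0.054
top rail 0.73 653 med z 0.0293 rect (array([0.618 , 0.1791]), 148.12628173828125, 18.083288192749023, np.float64(1.4844595737317268)) zmax 0.035
top tray 0.9 6736 med z 0.0045 rect (array([ 0.477 , -0.2934]), 190.21234130859375, 178.01695251464844, np.float64(0.15185564246421748)) zmax 0.021
top swing_bar 0.85 674 med z 0.0293 rect (array([0.5578, 0.2366]), 129.15179443359375, 17.67812728881836, np.float64(0.07041320524050325)) zmax 0.041
lm square 0.96 [ 0.3419 -0.138   0.018 ]
lm square 0.82 [ 0.516  -0.1196  0.018 ]
lm square 0.62 [ 0.5237 -0.2316  0.018 ]
lm square_grip 0.78 [ 0.482  -0.0995  0.054 ]
lm square_grip 0.72 [ 0.3358 -0.1     0.0
[... 1085 characters left out ...]
3203, np.float64(0.1557116334065432)) zmax 0.072
scene swing_bar 0.65 731 med z 0.0275 rect (array([0.5601, 0.2344]), 128.89747619628906, 17.315824508666992, np.float64(0.07854307038970176)) zmax 0.038
lm square 0.94 [ 0.5336 -0.1231  0.018 ]
lm square 0.89 [ 0.5318 -0.2403  0.018 ]
lm square 0.77 [ 0.3691 -0.1445  0.018 ]
lm square_grip 0.87 [ 0.3497 -0.1067  0.054 ]
lm square_grip 0.8 [ 0.4978 -0.2847  0.054 ]
lm square_grip 0.76 [ 0.5071 -0.108   0.054 ]
lm leg_end 0.93 [ 0.2771 -0.0936  0.011 ]
lm leg_end 0.89 [ 0.4365 -0.1412  0.011 ]
lm rail 0.7 [0.6313 0.2192 0.03  ]
lm bar_end 0.94 [0.4957 0.2318 0.021 ]
lm bar_end 0.53 [ 0.5519 -0.3567  0.021 ]
lm tray 0.87 [ 0.4829 -0.3012  0.004 ]
```

{"op": "arm_command", "data": {"commands": [{"translation":[0,0,0],"spin":0.15},{"translation":[0,0,0],"spin":0.15},{"translation":[0.049,-0.0245,0],"spin":0},{"translation":[0.049,-0.0245,0],"spin":0},{"translation":[0.049,-0.0245,0],"spin":0},{"translation":[0.049,-0.0245,0],"spin":0},{"translation":[0.049,-0.0245,0],"spin":0},{"translation":[0.049,-0.0245,0],"spin":0}], "fingers": 100}}

```text
t: 3.2
eef_pos: [0.4978, -0.2833, 0.304]
tcp_rot: [3.133, 0.232, 0.0]
ft_force: [0.8, -1.3, 0.7]
opening: 0.0854
grip_force: 0.0
```

Run:
```python
from h import *
s=ctrl.get_state(); im,d=ctrl.snapshot("wrist"); K,T=cam("wrist",s)
print(s["t"],s["eef_pos"],s["tcp_rot"],s["joint_pos"])
Rm=R.from_rotvec(s["tcp_rot"]).as_matrix(); print(Rm)
cv2.imwrite("pics/w1.png",im[:,:,::-1])
for m in ctrl.masks_of("wrist","square"):
    P=cloud(K,T,m["mask"],d); z=P[:,2]; med=np.median(z)
    print(round(m["p"],2),len(P),med.round(4),rect(P[abs(z-med)<.005]))
    top=P[z>.06]
    if len(top): print("post top",top[:,2].max(),rect(top))
```

```text
3.2 [ 0.4978 -0.2833  0.304 ] [3.1328 0.2319 0.0004] [-0.5173  0.3207  0.1026  1.3524 -0.      2.4764]
[[ 0.9891  0.1473  0.0003]
 [ 0.1473 -0.9891 -0.0002]
 [ 0.0003  0.0003 -1.    ]]
0.82 2398 0.0108 (array([ 0.3388, -0.0913]), 63.809505462646484, 68.10753631591797, np.float64(0.9798609211935165))
0.68 4645 0.0106 (array([ 0.4727, -0.0943]), 87.64083862304688, 73.93362426757812, np.float64(0.19723083078833972))
0.63 7229 0.0183 (array([ 0.4833, -0.3048]), 99.68609619140625, 120.35089874267578, np.float64(0.14068569570690945))
post top 0.07430684467876436 (array([ 0.4965, -0.2826]), 23.53797721862793, 23.91619300842285, np.float64(0.1391103360535867))
```

{"op": "arm_command", "data": {"commands": [{"translation":[0,0,0.01],"spin":-0.185},{"translation":[0,0,0.01],"spin":-0.185},{"translation":[0,0,0.01],"spin":-0.185},{"translation":[0,0,0.01],"spin":-0.185},{"translation":[0,0,0.01],"spin":-0.185},{"translation":[0,0,0.01],"spin":-0.185},{"translation":[0,0,0.01],"spin":-0.185},{"translation":[0,0,0.01],"spin":-0.185}]}}

```text
t: 4.3
eef_pos: [0.496, -0.2849, 0.2236]
tcp_rot: [-2.151, -2.29, 0.0]
ft_force: [0.5, 0.3, -0.1]
opening: 0.0855
grip_force: 0.0
```

{"op": "arm_command", "data": {"commands": [{"translation":[0,0,0],"spin":-0.185},{"translation":[0,0,0],"spin":-0.185},{"translation":[0,0,0],"spin":-0.185},{"translation":[0,0,0],"spin":-0.185},{"translation":[0,0,0],"spin":-0.185},{"translation":[0,0,0],"spin":-0.185},{"translation":[0,0,0],"spin":-0.185},{"translation":[0,0,0],"spin":-0.185}]}}

```text
t: 5.3
eef_pos: [0.496, -0.2849, 0.2239]
tcp_rot: [-0.044, -3.141, -0.0]
ft_force: [0.0, -0.9, 1.0]
opening: 0.0853
grip_force: 0.0
```

{"op": "arm_command", "data": {"commands": [{"translation":[0,0,0],"spin":-0.177},{"translation":[0.001,0.001,0.02],"spin":0},{"translation":[0,0,0],"spin":0}]}}

```text
t: 5.68
eef_pos: [0.4942, -0.2836, 0.2029]
tcp_rot: [0.224, -3.131, -0.002]
ft_force: [0.3, 0.1, -0.5]
opening: 0.0852
grip_force: 0.0
```

{"op": "arm_command", "data": {"commands": [{"translation":[-0.0024,0.0006,0.03],"spin":0},{"translation":[0,0,0.03],"spin":0},{"translation":[0,0,0.025],"spin":0},{"translation":[0,0,0.013],"spin":0},{"translation":[0,0,0.008],"spin":0},{"translation":[0,0,0],"spin":0}]}}

```text
t: 6.42
eef_pos: [0.4977, -0.2828, 0.0981]
tcp_rot: [-0.225, 3.134, 0.0]
ft_force: [0.6, -0.8, 0.9]
opening: 0.0855
grip_force: 0.0
```

{"op": "arm_command", "data": {"commands": [{"translation":[0,0,0],"spin":0},{"translation":[0,0,0],"spin":0},{"translation":[0,0,0],"spin":0},{"translation":[0,0,0],"spin":0},{"translation":[0,0,0],"spin":0}], "fingers": 0}}

```text
t: 7.05
eef_pos: [0.4978, -0.2829, 0.0983]
tcp_rot: [-0.225, 3.133, -0.001]
ft_force: [0.1, 0.1, 5.3]
opening: 0.0234
grip_force: 60.1
```

{"op": "arm_command", "data": {"commands": [{"translation":[0,0,-0.01],"spin":0},{"translation":[0,0,-0.02],"spin":0},{"translation":[0,0,-0.03],"spin":0},{"translation":[0,0,-0.02],"spin":0},{"translation":[0,0,0],"spin":0}]}}

```text
t: 7.68
eef_pos: [0.4981, -0.283, 0.1791]
tcp_rot: [-0.225, 3.132, -0.002]
ft_force: [-0.3, -0.0, -5.8]
opening: 0.0231
grip_force: 59.6
```

{"op": "arm_command", "data": {"commands": [{"translation":[-0.009,0.03,0],"spin":0},{"translation":[-0.016,0.053,0],"spin":0},{"translation":[-0.018,0.06,0],"spin":0},{"translation":[-0.018,0.06,0],"spin":0},{"translation":[-0.018,0.06,0],"spin":0},{"translation":[-0.018,0.06,0],"spin":0},{"translation":[-0.016,0.054,0],"spin":0},{"translation":[-0.009,0.03,0],"spin":0}]}}

```text
t: 8.68
eef_pos: [0.5595, 0.1397, 0.1764]
tcp_rot: [0.228, -3.131, -0.0]
ft_force: [-0.0, -0.4, -5.6]
opening: 0.0233
grip_force: 60.5
```

{"op": "arm_command", "data": {"commands": [{"translation":[-0.005,0.02,0],"spin":0},{"translation":[0,0,0],"spin":0.115},{"translation":[0,0,0],"spin":0.114},{"translation":[0,0,0],"spin":0},{"translation":[0,0,0],"spin":0}]}}

```text
t: 9.3
eef_pos: [0.5621, 0.157, 0.1776]
tcp_rot: [-0.132, -3.138, 0.0]
ft_force: [-0.2, 0.0, -4.2]
opening: 0.0231
grip_force: 60.5
```

Run:
```python
from h import *
s=ctrl.get_state(); print(s["t"],s["eef_pos"],s["ft_force"],s["ft_torque"],s["opening"])
Rm=R.from_rotvec(s["tcp_rot"]).as_matrix(); print(Rm, "yaw",np.arctan2(-Rm[1,0],-Rm[0,0]))
for n in ["scene","top","wrist"]:
    K,T=cam(n,s); im,d=ctrl.snapshot(n); cv2.imwrite(f"pics/{n}2.png",im[:,:,::-1])
    for t in ["square","rail","swing_bar"]:
        for m in ctrl.masks_of(n,t):
            P=cloud(K,T,m["mask"],d)
            if len(P)<50: continue
            z=P[:,2]; med=np.median(z)
            print(n,t,round(m["p"],2),len(P),med.round(4),rect(P[abs(z-med)<.005]))
```

```text
9.3 [0.5621 0.157  0.1776] [-0.2157  0.0487 -4.2447] [ 0.0044 -0.0357  0.0581] 0.023090286121655153
[[-0.9965  0.0839 -0.0007]
 [ 0.0839  0.9965 -0.0002]
 [ 0.0007 -0.0002 -1.    ]] yaw -0.08403162522883495
scene square 0.94 1030 0.0087 (array([ 0.4736, -0.0971]), 90.2649154663086, 71.17391204833984, np.float64(0.2010786824445839))
scene square 0.63 604 0.0091 (array([ 0.3256, -0.0927]), 73.24101257324219, 89.7747573852539, np.float64(1.0677251968789285))
scene square 0.58 1803 0.0956 (array([0.5807, 0.1357]), 45.91447830200195, 127.77296447753906, np.float64(0.11859881081822932))
scene rail 0.9 1084 0.0268 (array([0.6197, 0.1764]), 147.66932678222656, 18.17987823486328, np.float64(1.476011893595941))
scene swing_bar 0.65 518 0.0278 (array([0.5796, 0.2359]), 89.10855102539062, 16.807519912719727, np.float64(0.0781215835353047))
top square 0.57 565 0.0971 (array([0.56  , 0.1307]), 34.22023010253906, 122.17387390136719, np.float64(0.4126560785384782))
top square 0.57 682 0.0105 (array([ 0.4714, -0.0941]), 87.29117584228516, 72.80403137207031, np.float64(0.18992782722334037))
top rail 0.6 50 0.03 (array([0.6142, 0.1281]), 44.90091323852539, 8.01053237915039, np.float64(1.4432213232001767))
wrist square 0.96 29208 0.0979 (array([0.5413, 0.139 ]), 89.11868286132812, 127.57649993896484, np.float64(0.004543513025459505))
wrist rail 0.7 1837 0.0296 (array([0.6237, 0.232 ]), 44.74460220336914, 16.820642471313477, np.float64(1.4778759732009419))
wrist swing_bar 0.84 8093 0.0297 (array([0.5617, 0.2368]), 133.63970947265625, 17.136112213134766, np.float64(0.08647291549627853))
wrist swing_bar 0.16 29006 0.0979 (array([0.5412, 0.1386]), 87.8449935913086, 128.66586303710938, np.float64(0.016514613540069032))
```

View pics/wrist2.png

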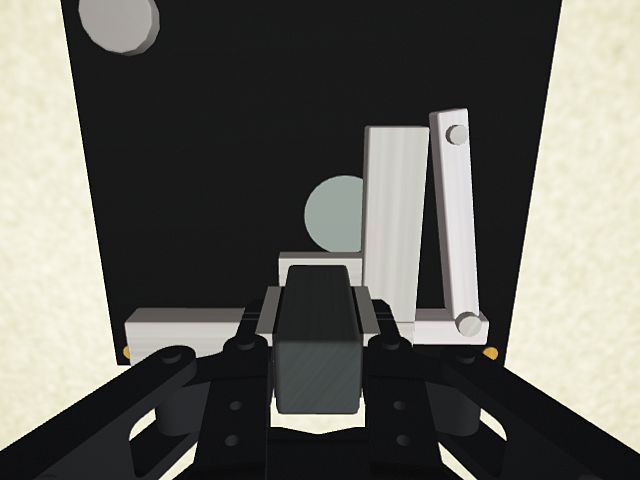

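View pics/scene2.png

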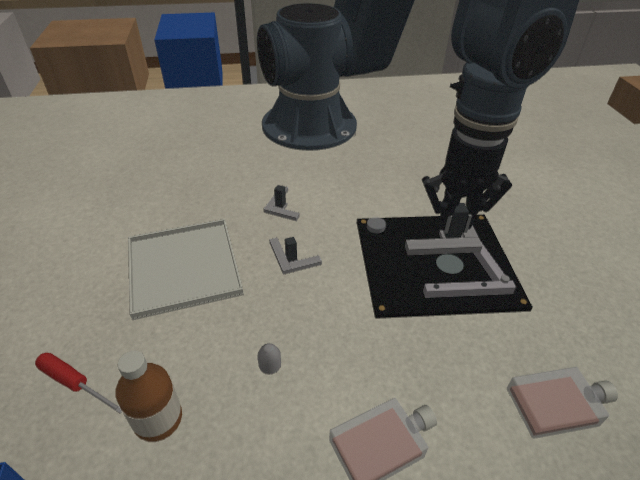

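Wrist view: the square is held level. Its short leg is at (395,210), clear of the bar, whose free-end peg is at (456,134) and pin at (468,323). The flask mark at (345,213) is flat and the dish at (120,20) is clear. The scene view shows the square hovering over the plate inside the corner. I'm lowering it now.

{"op": "arm_command", "data": {"commands": [{"translation":[0,0,0.02],"spin":0.003},{"translation":[0,0,0.025],"spin":0},{"translation":[0,0,0.015],"spin":0},{"translation":[0,0,0.006],"spin":0},{"translation":[0,0,0],"spin":0},{"translation":[0,0,0],"spin":0}]}}

```text
t: 10.65
eef_pos: [0.5628, 0.1576, 0.1127]
tcp_rot: [0.139, 3.137, 0.001]
ft_force: [0.2, 0.4, -5.2]
opening: 0.0234
grip_force: 60.4
```

{"op": "arm_command", "data": {"commands": [{"translation":[0,0,0.002],"spin":0},{"translation":[0,0,0.001],"spin":0},{"translation":[0,0,0],"spin":0}]}}

```text
t: 11.02
eef_pos: [0.5622, 0.1575, 0.1089]
tcp_rot: [-0.139, -3.138, -0.0]
ft_force: [-0.0, 0.4, -4.9]
opening: 0.0234
grip_force: 60.4
```

{"op": "arm_command", "data": {"commands": [{"translation":[0,0,0.001],"spin":0},{"translation":[0,0,0.0005],"spin":0},{"translation":[0,0,0],"spin":0}]}}

```text
t: 11.4
eef_pos: [0.5622, 0.1575, 0.1073]
tcp_rot: [-0.139, -3.138, -0.0]
ft_force: [0.3, -0.3, -5.1]
opening: 0.0234
grip_force: 60.4
```

{"op": "arm_command", "data": {"commands": [{"translation":[0,0,0.0005],"spin":0},{"translation":[0,0,0.0005],"spin":0},{"translation":[0,0,0],"spin":0}]}}

```text
t: 11.78
eef_pos: [0.5623, 0.1575, 0.1064]
tcp_rot: [-0.139, -3.138, -0.0]
ft_force: [0.5, 0.2, -5.1]
opening: 0.0233
grip_force: 60.6
```

{"op": "arm_command", "data": {"commands": [{"translation":[-0.005,0,0],"spin":0},{"translation":[-0.004,0,0],"spin":0},{"translation":[-0.001,0,0],"spin":0},{"translation":[0,0,0],"spin":0}]}}

```text
t: 12.28
eef_pos: [0.5723, 0.1565, 0.1064]
tcp_rot: [-0.14, -3.138, -0.0]
ft_force: [0.5, -0.3, -4.6]
opening: 0.0232
grip_force: 60.6
```

{"op": "arm_command", "data": {"commands": [{"translation":[-0.001,0,0],"spin":0},{"translation":[0,0,0],"spin":0}]}}

```text
t: 12.52
eef_pos: [0.5732, 0.1565, 0.1064]
tcp_rot: [-0.139, -3.138, -0.0]
ft_force: [-0.1, 0.6, -4.4]
opening: 0.0231
grip_force: 60.6
```

{"op": "arm_command", "data": {"commands": [{"translation":[-0.0005,0,0],"spin":0},{"translation":[0,0,0],"spin":0}]}}

```text
t: 12.78
eef_pos: [0.5737, 0.1565, 0.1064]
tcp_rot: [-0.139, -3.138, -0.0]
ft_force: [0.0, 0.2, -4.9]
opening: 0.0232
grip_force: 60.6
```

{"op": "arm_command", "data": {"commands": [{"translation":[-0.0005,0,0],"spin":0},{"translation":[0,0,0],"spin":0}]}}

```text
t: 13.02
eef_pos: [0.5742, 0.1564, 0.1064]
tcp_rot: [-0.139, -3.138, -0.0]
ft_force: [-0.2, 1.2, -5.0]
opening: 0.0236
grip_force: 60.6
```

{"op": "arm_command", "data": {"commands": [{"translation":[-0.0005,0,0],"spin":0},{"translation":[0,0,0],"spin":0}]}}

```text
t: 13.28
eef_pos: [0.5748, 0.1564, 0.1064]
tcp_rot: [-0.14, -3.138, -0.0]
ft_force: [0.4, 0.1, -4.9]
opening: 0.0233
grip_force: 60.6
```

{"op": "arm_command", "data": {"commands": [{"translation":[-0.0005,0,0],"spin":0},{"translation":[0,0,0],"spin":0}]}}

```text
t: 13.52
eef_pos: [0.5753, 0.1563, 0.1064]
tcp_rot: [0.139, 3.138, 0.0]
ft_force: [-0.6, 0.4, -5.4]
opening: 0.0235
grip_force: 60.6
```

{"op": "arm_command", "data": {"commands": [{"translation":[-0.0005,0,0],"spin":0},{"translation":[0,0,0],"spin":0}]}}

```text
t: 13.78
eef_pos: [0.5758, 0.1563, 0.1064]
tcp_rot: [-0.139, -3.138, -0.0]
ft_force: [-0.0, -0.4, -4.6]
opening: 0.0235
grip_force: 60.6
```

{"op": "arm_command", "data": {"commands": [{"translation":[-0.0005,0,0],"spin":0},{"translation":[0,0,0],"spin":0}]}}

```text
t: 14.02
eef_pos: [0.5763, 0.1562, 0.1064]
tcp_rot: [0.139, 3.138, 0.0]
ft_force: [-0.1, -0.2, -5.3]
opening: 0.0234
grip_force: 60.6
```

{"op": "arm_command", "data": {"commands": [{"translation":[-0.0005,0,0],"spin":0},{"translation":[0,0,0],"spin":0}]}}

```text
t: 14.28
eef_pos: [0.5765, 0.1562, 0.1064]
tcp_rot: [-0.139, -3.138, -0.0]
ft_force: [-0.7, 0.3, -4.5]
opening: 0.0234
grip_force: 60.7
```

{"op": "arm_command", "data": {"commands": [{"translation":[-0.0005,0,0],"spin":0},{"translation":[0,0,0],"spin":0}]}}

```text
t: 14.52
eef_pos: [0.5767, 0.1562, 0.1064]
tcp_rot: [-0.139, -3.137, -0.0]
ft_force: [-5.6, 1.6, -1.2]
opening: 0.0234
grip_force: 61.0
```

{"op": "arm_command", "data": {"commands": [{"translation":[-0.0005,0,0],"spin":0},{"translation":[0,0,0],"spin":0}]}}

```text
t: 14.78
eef_pos: [0.5768, 0.1562, 0.1064]
tcp_rot: [-0.139, -3.137, -0.0]
ft_force: [-6.6, 1.9, 0.9]
opening: 0.0236
grip_force: 61.3
```

Run:
```python
from h import *
F=[];M=[]
for i in range(4):
    s=ctrl.get_state(); F.append(s["ft_force"]); M.append(s["ft_torque"]); ctrl.snapshot("wrist")
print(np.array(F).round(2),np.array(M).round(3),s["eef_pos"],R.from_rotvec(s["tcp_rot"]).as_matrix())
```

```text
[[-6.64  1.9   0.92]
 [-7.07  1.88  0.5 ]
 [-6.68  0.73  0.76]
 [-7.41  1.49  0.9 ]] [[ 0.174  1.397 -0.181]
 [ 0.214  1.356 -0.161]
 [ 0.239  1.386 -0.176]
 [ 0.248  1.418 -0.184]] [0.5768 0.1562 0.1064] [[-0.9961  0.0885 -0.0018]
 [ 0.0885  0.9961  0.0003]
 [ 0.0019  0.0002 -1.    ]]
```

{"op": "arm_command", "data": {"commands": [{"translation":[0.0004,0,-0.0003],"spin":0},{"translation":[0,0.004,0],"spin":0},{"translation":[0,0.005,0],"spin":0},{"translation":[0,0.004,0],"spin":0},{"translation":[0,0,0],"spin":0}]}}

```text
t: 15.6
eef_pos: [0.5779, 0.1693, 0.1065]
tcp_rot: [-0.139, -3.137, 0.0]
ft_force: [-4.2, 0.9, -4.3]
opening: 0.0232
grip_force: 60.7
```

{"op": "arm_command", "data": {"commands": [{"translation":[0,0.003,0],"spin":0},{"translation":[0,0.002,0],"spin":0},{"translation":[0,0,0],"spin":0}]}}

```text
t: 15.98
eef_pos: [0.5784, 0.1741, 0.1065]
tcp_rot: [-0.139, -3.137, 0.001]
ft_force: [-5.7, -0.3, -3.6]
opening: 0.0239
grip_force: 60.8
```

{"op": "arm_command", "data": {"commands": [{"translation":[0.0001,0.003,0],"spin":0},{"translation":[0,0.003,0],"spin":0},{"translation":[0,0,0],"spin":0}]}}

```text
t: 16.35
eef_pos: [0.5789, 0.1801, 0.1064]
tcp_rot: [-0.139, -3.137, 0.001]
ft_force: [-5.3, -0.4, -3.9]
opening: 0.0232
grip_force: 60.7
```

{"op": "arm_command", "data": {"commands": [{"translation":[0,0.003,0],"spin":0},{"translation":[0,0,0],"spin":0}]}}

```text
t: 16.6
eef_pos: [0.5791, 0.1826, 0.1065]
tcp_rot: [-0.14, -3.137, 0.002]
ft_force: [-4.4, -2.3, -3.1]
opening: 0.0233
grip_force: 60.9
```

{"op": "arm_command", "data": {"commands": [{"translation":[-0.0001,0.003,0],"spin":0},{"translation":[0,0,0],"spin":0}]}}

```text
t: 16.85
eef_pos: [0.5794, 0.1855, 0.1065]
tcp_rot: [-0.14, -3.137, 0.003]
ft_force: [-6.3, -3.6, -2.5]
opening: 0.023
grip_force: 60.9
```

{"op": "arm_command", "data": {"commands": [{"translation":[0,0.002,0],"spin":0},{"translation":[0,0,0],"spin":0}]}}

```text
t: 17.1
eef_pos: [0.5795, 0.1874, 0.1065]
tcp_rot: [-0.14, -3.137, 0.003]
ft_force: [-5.9, -4.4, -1.3]
opening: 0.0235
grip_force: 60.9
```

{"op": "arm_command", "data": {"commands": [{"translation":[0,0.002,0],"spin":0},{"translation":[0,0.001,0],"spin":0},{"translation":[0,0,0],"spin":0}]}}

```text
t: 17.48
eef_pos: [0.5798, 0.1903, 0.1065]
tcp_rot: [-0.14, -3.137, 0.003]
ft_force: [-6.2, -4.3, -1.7]
opening: 0.0237
grip_force: 60.9
```

{"op": "arm_command", "data": {"commands": [{"translation":[0,0.001,0],"spin":0},{"translation":[0,0.001,0],"spin":0},{"translation":[0,0,0],"spin":0}]}}

```text
t: 17.85
eef_pos: [0.58, 0.1923, 0.1065]
tcp_rot: [-0.14, -3.137, 0.003]
ft_force: [-5.9, -3.8, -1.6]
opening: 0.0232
grip_force: 61.0
```

Near the expected end (y about 0.195). I'll use finer steps from here.

{"op": "arm_command", "data": {"commands": [{"translation":[0,0.0007,0],"spin":0},{"translation":[0,0,0],"spin":0}]}}

```text
t: 18.1
eef_pos: [0.5801, 0.1929, 0.1065]
tcp_rot: [-0.14, -3.137, 0.003]
ft_force: [-6.4, -4.8, -1.1]
opening: 0.023
grip_force: 61.0
```

{"op": "arm_command", "data": {"commands": [{"translation":[0,0.0007,0],"spin":0},{"translation":[0,0,0],"spin":0}]}}

```text
t: 18.35
eef_pos: [0.5801, 0.1936, 0.1065]
tcp_rot: [-0.14, -3.137, 0.003]
ft_force: [-5.7, -4.2, -2.1]
opening: 0.0237
grip_force: 61.0
```

Run:
```python
from h import *
s=ctrl.get_state(); K,T=cam("wrist",s); im,d=ctrl.snapshot("wrist"); cv2.imwrite("pics/w3.png",im[:,:,::-1])
print(s["eef_pos"],s["ft_force"],s["ft_torque"])
Rm=R.from_rotvec(s["tcp_rot"]).as_matrix(); print("yaw",np.arctan2(-Rm[1,0],-Rm[0,0]), Rm[:,2])
for n in ["wrist","scene"]:
  if n=="scene": K,T=cam(n); im,d=ctrl.snapshot(n)
  for t in ["square","rail","swing_bar"]:
    for m in ctrl.masks_of(n,t):
        P=cloud(K,T,m["mask"],d); z=P[:,2]; med=np.median(z); 
        if len(P)>50: print(n,t,round(m["p"],2),len(P),med.round(4),rect(P[abs(z-med)<.004]))
```

```text
[0.5801 0.1936 0.1065] [-5.7275 -4.2072 -2.0741] [-0.9598  1.1857 -0.1363]
yaw -0.0893324975815217 [-0.0013 -0.0019 -1.    ]
wrist square 0.66 29351 0.0268 (array([0.5591, 0.1752]), 88.40081787109375, 128.8771514892578, np.float64(0.005722236446306983))
wrist rail 0.44 139 0.0283 (array([0.6187, 0.1576]), 105.14600372314453, 7.499793529510498, np.float64(1.3511505179939574))
wrist swing_bar 0.72 14705 0.0301 (array([0.5521, 0.244 ]), 18.825166702270508, 113.87122344970703, np.float64(1.5113228796473561))
wrist swing_bar 0.22 29226 0.0268 (array([0.5856, 0.1917]), 89.79398345947266, 153.79550170898438, np.float64(0.5796420046827901))
scene square 0.97 1205 0.025 (array([0.5968, 0.1694]), 37.04354476928711, 126.45113372802734, np.float64(0.08752802663065429))
scene square 0.89 854 0.009 (array([ 0.4737, -0.097 ]), 89.22277069091797, 71.52780151367188, np.float64(0.20790940767977134))
scene square 0.56 544 0.0093 (array([ 0.334 , -0.1134]), 104.41016387939453, 58.82965850830078, np.float64(0.14269967799176825))
scene rail 0.82 1260 0.0268 (array([0.6176, 0.178 ]), 149.5485382080078, 23.325742721557617, np.float64(1.4779506748695186))
scene rail 0.61 321 0.0285 (array([0.5885, 0.2407]), 17.200286865234375, 73.36727142333984, np.float64(1.503703176294476))
scene swing_bar 0.58 259 0.0286 (array([0.5876, 0.2402]), 15.794001579284668, 70.67584228515625, np.float64(1.4891284945967993))
```

View pics/w3.png

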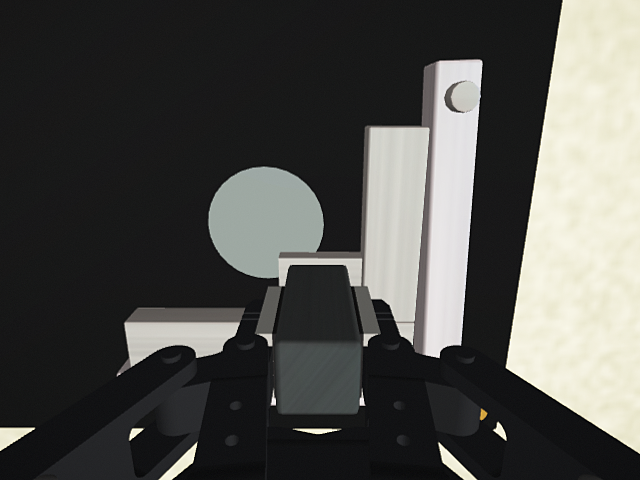

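Wrist view: the short leg (365–430, 125–320) touches the bar at its free end near (428,128). The gap to the bar closes toward the pin, and the bar is still about 0.03 rad tight. I'll keep advancing.

{"op": "arm_command", "data": {"commands": [{"translation":[-0.0001,0.0007,0],"spin":0},{"translation":[0,0.0005,0],"spin":0},{"translation":[0,0,0],"spin":0}]}}

```text
t: 19.12
eef_pos: [0.5802, 0.1947, 0.1065]
tcp_rot: [-0.14, -3.137, 0.003]
ft_force: [-6.0, -3.9, -0.8]
opening: 0.0233
grip_force: 61.1
```

{"op": "arm_command", "data": {"commands": [{"translation":[-0.0001,0.0006,0],"spin":0},{"translation":[0,0,0],"spin":0}]}}

```text
t: 19.38
eef_pos: [0.5803, 0.1953, 0.1065]
tcp_rot: [-0.14, -3.137, 0.003]
ft_force: [-5.5, -5.5, -0.8]
opening: 0.0235
grip_force: 61.1
```

{"op": "arm_command", "data": {"commands": [{"translation":[0,0.0005,0],"spin":0},{"translation":[0,0,0],"spin":0}]}}

```text
t: 19.62
eef_pos: [0.5804, 0.1958, 0.1065]
tcp_rot: [-0.14, -3.137, 0.003]
ft_force: [-7.4, -4.6, -1.4]
opening: 0.023
grip_force: 61.1
```

{"op": "arm_command", "data": {"commands": [{"translation":[0,0.0005,0],"spin":0},{"translation":[0,0,0],"spin":0}]}}

```text
t: 19.88
eef_pos: [0.5804, 0.1963, 0.1065]
tcp_rot: [-0.14, -3.137, 0.003]
ft_force: [-6.6, -4.9, -0.3]
opening: 0.0235
grip_force: 61.1
```

{"op": "arm_command", "data": {"commands": [{"translation":[0,0.0005,0],"spin":0},{"translation":[0,0,0],"spin":0}]}}

```text
t: 20.12
eef_pos: [0.5805, 0.1968, 0.1065]
tcp_rot: [-0.14, -3.137, 0.003]
ft_force: [-6.1, -5.0, -1.2]
opening: 0.023
grip_force: 61.1
```

{"op": "arm_command", "data": {"commands": [{"translation":[0,0.0005,0],"spin":0},{"translation":[0,0,0],"spin":0}]}}

```text
t: 20.38
eef_pos: [0.5805, 0.1971, 0.1065]
tcp_rot: [-0.14, -3.137, 0.004]
ft_force: [-6.3, -5.9, -0.3]
opening: 0.0233
grip_force: 61.2
```

{"op": "arm_command", "data": {"commands": [{"translation":[0,0.0005,0],"spin":0},{"translation":[0,0,0],"spin":0}]}}

```text
t: 20.62
eef_pos: [0.5805, 0.1972, 0.1065]
tcp_rot: [-0.141, -3.137, 0.005]
ft_force: [-6.2, -9.2, 0.1]
opening: 0.0234
grip_force: 61.2
```

```bash
cat > chk.py <<'E'
from h import *
s=ctrl.get_state(); K,T=cam("wrist",s); im,d=ctrl.snapshot("wrist")
print(s["t"],s["eef_pos"],s["ft_force"],s["ft_torque"])
for t in ["square","swing_bar"]:
    m=ctrl.masks_of("wrist",t)[0]
    P=cloud(K,T,m["mask"],d); z=P[:,2]; med=np.median(z)
    print(t,m["p"],rect(P[abs(z-med)<.004]))
    # working-side edges: for the bar its -y edge, for the square leg its +y edge, x in 0.49..0.565
    Q=P[abs(z-med)<.004]; E=[]
    for x in np.arange(.485 if t=="swing_bar" else .492,.56,.004):
        q=Q[abs(Q[:,0]-x)<.002]
        if len(q)>5: E.append((x,np.percentile(q[:,1],3 if t=="swing_bar" else 97)))
    E=np.array(E); p=np.polyfit(E[:,0],E[:,1],1); print("edge yaw",np.arctan(p[0]),"y at .53",np.polyval(p,.53),"y at .58",np.polyval(p,.58))
E
python3 chk.py
```

```text
20.625 [0.5805 0.1972 0.1065] [-6.2263 -9.156   0.0799] [-1.6675  1.3409 -0.1021]
square 0.59 (array([0.5595, 0.1788]), 128.35455322265625, 89.85345458984375, np.float64(1.56316490553322))
edge yaw -0.08152782823089662 y at .53 0.24082052160822798 y at .58 0.23673507448452297
swing_bar 0.26 (array([0.5594, 0.1785]), 88.22631072998047, 129.0059051513672, np.float64(0.007639413345690051))
edge yaw -0.09070751493284167 y at .53 0.22000306326638597 y at .58 0.2154552076430476
```

{"op": "arm_command", "data": {"commands": [{"translation":[-0.0003,0,0],"spin":0},{"translation":[0,0,0],"spin":0},{"translation":[0,0,0],"spin":0}]}}

```text
t: 21.15
eef_pos: [0.5805, 0.1972, 0.1065]
tcp_rot: [-0.141, -3.136, 0.005]
ft_force: [-7.9, -7.7, 1.0]
opening: 0.0235
grip_force: 61.4
```

```bash
sed -i 's/m=ctrl.masks_of("wrist",t)\[0\]/m=min((m for m in ctrl.masks_of("wrist",t) if m["mask"].sum()>3000),key=lambda m:m["mask"].sum() if t=="swing_bar" else -m["p"])/' chk.py && python3 chk.py
```

```text
21.15 [0.5805 0.1972 0.1065] [-7.9101 -7.721   1.0316] [-1.6141  1.5378 -0.174 ]
square 0.92 (array([0.5664, 0.1788]), 119.62010192871094, 113.07685089111328, np.float64(1.4556694707674251))
edge yaw -0.08134343020387774 y at .53 0.2406665982425386 y at .58 0.23659043243574868
swing_bar 0.97 (array([0.552 , 0.2474]), 16.87018394470215, 113.20154571533203, np.float64(1.4787501558287603))
edge yaw -0.09182316333921635 y at .53 0.24180681472838095 y at .58 0.23720270945447414
```

{"op": "arm_command", "data": {"commands": [{"translation":[-0.0001,0.0002,0],"spin":0},{"translation":[0,0,0],"spin":0}]}}

```text
t: 21.55
eef_pos: [0.5805, 0.1972, 0.1065]
tcp_rot: [-0.141, -3.136, 0.006]
ft_force: [-7.1, -8.6, 2.1]
opening: 0.0234
grip_force: 61.5
```

{"op": "arm_command", "data": {"commands": [{"translation":[0,0,0],"spin":0},{"translation":[0,0,0],"spin":0},{"translation":[0,0,0],"spin":0},{"translation":[0,0,0],"spin":0},{"translation":[0,0,0],"spin":0},{"translation":[0,0,0],"spin":0}]}}

```text
t: 22.3
eef_pos: [0.5805, 0.1972, 0.1065]
tcp_rot: [-0.141, -3.136, 0.006]
ft_force: [-7.9, -8.5, 2.2]
opening: 0.023
grip_force: 61.5
```

```bash
python3 chk.py
python3 - <<'E'
from h import *
F=[]
for i in range(6): F.append(ctrl.get_state()["ft_force"]); im,d=ctrl.snapshot("scene")
print(np.mean(F,0)); cv2.imwrite("pics/s4.png",cv2.resize(im[180:340,320:560,::-1],(720,480),interpolation=cv2.INTER_CUBIC))
E
```

```text
22.3 [0.5805 0.1972 0.1065] [-7.8609 -8.4809  2.2288] [-1.7164  1.613  -0.078 ]
square 0.6 (array([0.5594, 0.1787]), 127.61408996582031, 89.436279296875, np.float64(1.5657726728726256))
edge yaw -0.08387499118035524 y at .53 0.24076838749367402 y at .58 0.2365647758191874
swing_bar 0.64 (array([0.5523, 0.2474]), 17.09526824951172, 113.70014190673828, np.float64(1.4809009247251084))
edge yaw -0.09050671781628933 y at .53 0.24172874949607426 y at .58 0.23719101660551686
[-7.8447 -8.9915  1.7353]
```

View pics/s4.png

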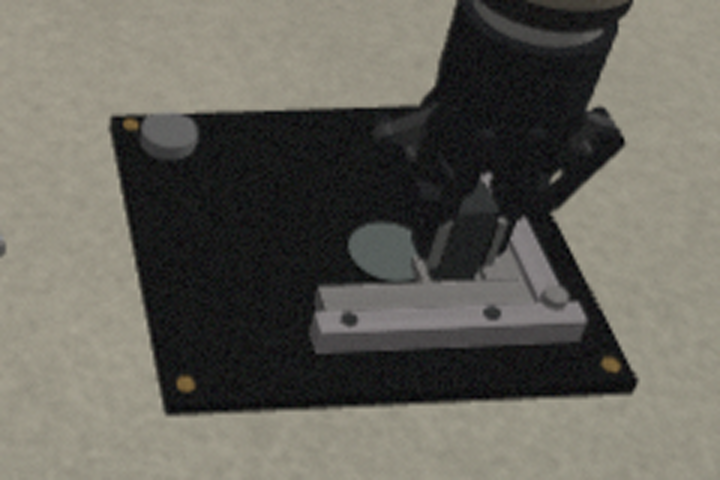

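The crop shows the long leg flush along the rail's full length (315–585, about 300) and the corner seated at the bar pin (553,297). I'll press slightly harder for margin and hold.

{"op": "arm_command", "data": {"commands": [{"translation":[-0.0003,0.0001,-0.0002],"spin":0},{"translation":[-0.0002,0.0001,-0.0002],"spin":0},{"translation":[0,0,0],"spin":0}]}}

```text
t: 23.12
eef_pos: [0.5806, 0.1972, 0.1066]
tcp_rot: [-0.141, -3.135, 0.006]
ft_force: [-8.8, -8.6, 1.0]
opening: 0.0233
grip_force: 61.3
```

{"op": "arm_command", "data": {"commands": [{"translation":[0,0,0],"spin":0},{"translation":[0,0,0],"spin":0},{"translation":[0,0,0],"spin":0},{"translation":[0,0,0],"spin":0},{"translation":[0,0,0],"spin":0},{"translation":[0,0,0],"spin":0},{"translation":[0,0,0],"spin":0}]}}

```text
t: 24.0
eef_pos: [0.5806, 0.1973, 0.1066]
tcp_rot: [-0.141, -3.135, 0.006]
ft_force: [-8.1, -8.5, -0.3]
opening: 0.0233
grip_force: 61.3
```

```bash
python3 chk.py
python3 - <<'E'
from h import *
F=[]
for i in range(4): F.append(ctrl.get_state()["ft_force"]); ctrl.snapshot("scene")
print(np.mean(F,0))
E
```

```text
24.0 [0.5806 0.1973 0.1066] [-8.1235 -8.4988 -0.3164] [-1.7538  1.767  -0.0868]
square 0.67 (array([0.5595, 0.1786]), 87.66463470458984, 129.1656951904297, np.float64(0.015282399072311091))
edge yaw -0.07981704745442689 y at .53 0.2406528464952421 y at .58 0.2366534975477013
swing_bar 0.9 (array([0.5524, 0.2476]), 16.561519622802734, 113.67041778564453, np.float64(1.4778039346934553))
edge yaw -0.09231139704113162 y at .53 0.24179093603343785 y at .58 0.2371622109761685
[-8.7855 -8.727   0.299 ]
```

{"op": "arm_command", "data": {"commands": [{"translation":[-0.0003,0.0001,-0.0001],"spin":0},{"translation":[-0.0003,0.0001,-0.0001],"spin":0},{"translation":[0,0,0],"spin":0}]}}

```text
t: 24.72
eef_pos: [0.5807, 0.1973, 0.1066]
tcp_rot: [-0.141, -3.134, 0.007]
ft_force: [-11.6, -9.7, 1.1]
opening: 0.023
grip_force: 61.3
```

{"op": "arm_command", "data": {"commands": [{"translation":[0,0,0],"spin":0},{"translation":[0,0,0],"spin":0},{"translation":[0,0,0],"spin":0},{"translation":[0,0,0],"spin":0},{"translation":[0,0,0],"spin":0},{"translation":[0,0,0],"spin":0},{"translation":[0,0,0],"spin":0}]}}

```text
t: 25.6
eef_pos: [0.5808, 0.1973, 0.1066]
tcp_rot: [-0.141, -3.134, 0.007]
ft_force: [-10.6, -8.4, 1.5]
opening: 0.0232
grip_force: 61.3
```

Run:
```python
from h import *
F=[]
for i in range(4): s=ctrl.get_state(); F.append(s["ft_force"]); ctrl.snapshot("scene")
print(s["t"],np.mean(F,0),s["ft_torque"],s["eef_pos"],s["tcp_rot"],R.from_rotvec(s["tcp_rot"]).as_matrix()[:,2])
```

```text
25.75 [-10.9855  -8.9937   0.5874] [-1.774   2.1609 -0.1584] [0.5807 0.1973 0.1066] [-0.1408 -3.1341  0.0066] [-0.0045 -0.004  -1.    ]
```

{"op": "arm_command", "data": {"commands": [{"translation":[0.0004,-0.0006,0],"spin":0},{"translation":[0.001,-0.001,0],"spin":0},{"translation":[0.002,-0.003,-0.001],"spin":0},{"translation":[0.006,-0.01,-0.002],"spin":0},{"translation":[0.008,-0.015,-0.005],"spin":0},{"translation":[0,0,-0.03],"spin":0},{"translation":[0,0,-0.04],"spin":0},{"translation":[0,0,0],"spin":0}]}}

```text
t: 26.8
eef_pos: [0.5642, 0.1708, 0.1888]
tcp_rot: [0.14, 3.132, 0.003]
ft_force: [0.3, -0.0, -5.4]
opening: 0.0234
grip_force: 61.1
```

Run:
```python
from h import *
s=ctrl.get_state(); print(s["t"],s["eef_pos"],s["tcp_rot"],s["ft_force"])
for n in ["wrist","scene"]:
    im,d=ctrl.snapshot(n); K,T=cam(n,s)
    if n=="wrist": cv2.imwrite("pics/w5.png",im[:,:,::-1])
    for t in ["square","rail","swing_bar"]:
        for m in ctrl.masks_of(n,t):
            P=cloud(K,T,m["mask"],d); z=P[:,2]; med=np.median(z)
            if len(P)>50: print(n,t,round(m["p"],2),len(P),med.round(4),rect(P[abs(z-med)<.004]))
```

```text
26.8 [0.5642 0.1708 0.1888] [0.14   3.1323 0.0033] [ 0.3286 -0.0498 -5.4151]
wrist square 0.69 29643 0.109 (array([0.5441, 0.1529]), 128.20411682128906, 89.71125793457031, np.float64(1.56903171625661))
wrist swing_bar 0.59 7403 0.0301 (array([0.5613, 0.2468]), 17.389877319335938, 131.07814025878906, np.float64(1.4889877465331884))
scene square 0.95 871 0.009 (array([ 0.4737, -0.0973]), 88.99517822265625, 70.85343170166016, np.float64(0.20124000342761544))
scene square 0.72 1756 0.1019 (array([0.5824, 0.1487]), 44.96590042114258, 125.3029556274414, np.float64(0.1286133950708769))
scene square 0.59 617 0.009 (array([ 0.3255, -0.0923]), 73.40522766113281, 92.08272552490234, np.float64(1.0507501415117362))
scene rail 0.97 1240 0.0268 (array([0.62  , 0.1774]), 149.27381896972656, 18.86920738220215, np.float64(1.4796080931739295))
scene swing_bar 0.97 443 0.0278 (array([0.5803, 0.2423]), 17.292985916137695, 85.83698272705078, np.float64(1.4821623309754244))
```

View pics/w5.png

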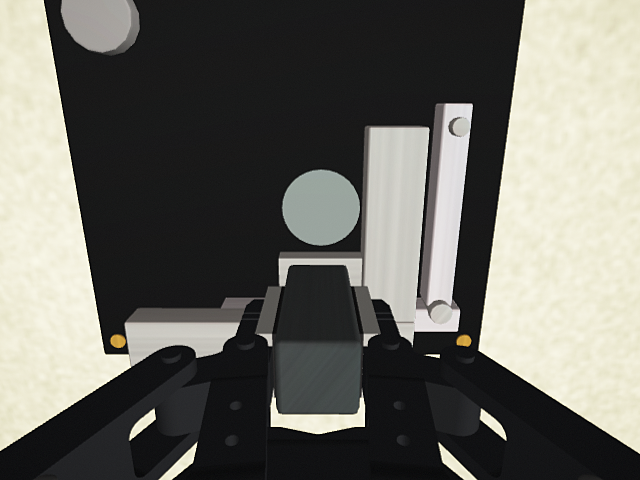

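Wrist view: with the square lifted away, the bar (435–470, 105–310) stands square to the rail at lower right. Its angle is within 0.01 rad, and the dish hasn't moved. I'm carrying the square back to the tray.

{"op": "arm_command", "data": {"commands": [{"translation":[0,0,0],"spin":-0.116},{"translation":[0,0,0],"spin":-0.115},{"translation":[0.009,-0.03,0],"spin":0},{"translation":[0.016,-0.055,0],"spin":0},{"translation":[0.018,-0.06,0],"spin":0},{"translation":[0.018,-0.06,0],"spin":0},{"translation":[0.018,-0.06,0],"spin":0},{"translation":[0.018,-0.06,0],"spin":0}]}}

```text
t: 28.2
eef_pos: [0.5125, -0.1656, 0.185]
tcp_rot: [0.224, -3.134, -0.0]
ft_force: [2.5, -0.3, -4.6]
opening: 0.0236
grip_force: 61.1
```

{"op": "arm_command", "data": {"commands": [{"translation":[0.017,-0.06,0],"spin":0},{"translation":[0.01,-0.035,0],"spin":0},{"translation":[0.006,-0.02,0],"spin":0},{"translation":[0,0,0],"spin":0},{"translation":[0,0,0],"spin":0}]}}

```text
t: 28.82
eef_pos: [0.4967, -0.2812, 0.185]
tcp_rot: [0.224, -3.133, -0.002]
ft_force: [-1.1, 1.0, -5.2]
opening: 0.0232
grip_force: 61.3
```

{"op": "arm_command", "data": {"commands": [{"translation":[0,0,0.02],"spin":0},{"translation":[0,0,0.03],"spin":0},{"translation":[0,0,0.02],"spin":0},{"translation":[0,0,0.01],"spin":0},{"translation":[0,0,0.003],"spin":0},{"translation":[0,0,0],"spin":0},{"translation":[0,0,0],"spin":0}]}}

```text
t: 29.7
eef_pos: [0.4971, -0.2824, 0.1031]
tcp_rot: [-0.223, 3.133, -0.001]
ft_force: [1.1, 0.1, -4.5]
opening: 0.023
grip_force: 61.1
```

{"op": "arm_command", "data": {"commands": [{"translation":[0,0,0.001],"spin":0},{"translation":[0,0,0.001],"spin":0},{"translation":[0,0,0],"spin":0}]}}

```text
t: 30.08
eef_pos: [0.4966, -0.2823, 0.1002]
tcp_rot: [0.223, -3.134, -0.0]
ft_force: [-1.0, -0.3, -5.0]
opening: 0.0232
grip_force: 61.1
```

{"op": "arm_command", "data": {"commands": [{"translation":[0,0,0.001],"spin":0},{"translation":[0,0,0],"spin":0},{"translation":[0,0,0],"spin":0}]}}

```text
t: 30.45
eef_pos: [0.4966, -0.2822, 0.0993]
tcp_rot: [0.223, -3.134, -0.0]
ft_force: [0.5, 0.1, -4.7]
opening: 0.0228
grip_force: 61.1
```

{"op": "arm_command", "data": {"commands": [{"translation":[0,0,0.0006],"spin":0},{"translation":[0,0,0],"spin":0},{"translation":[0,0,0],"spin":0}]}}

```text
t: 30.82
eef_pos: [0.4966, -0.2822, 0.0987]
tcp_rot: [0.223, -3.134, -0.0]
ft_force: [-0.3, -0.9, -4.7]
opening: 0.0235
grip_force: 61.1
```

{"op": "arm_command", "data": {"commands": [{"translation":[0,0,0.0005],"spin":0},{"translation":[0,0,0],"spin":0},{"translation":[0,0,0],"spin":0}]}}

```text
t: 31.2
eef_pos: [0.4967, -0.2823, 0.0984]
tcp_rot: [-0.223, 3.133, -0.0]
ft_force: [-0.5, 0.5, -1.8]
opening: 0.0229
grip_force: 61.7
```

{"op": "arm_command", "data": {"commands": [{"translation":[0,0,0.0004],"spin":0},{"translation":[0,0,0],"spin":0},{"translation":[0,0,0],"spin":0}]}}

```text
t: 31.58
eef_pos: [0.4967, -0.2823, 0.0983]
tcp_rot: [-0.223, 3.133, -0.0]
ft_force: [-2.7, 2.0, 5.7]
opening: 0.0233
grip_force: 62.6
```

{"op": "arm_command", "data": {"commands": [{"translation":[0,0,0],"spin":0},{"translation":[0,0,0],"spin":0},{"translation":[0,0,0],"spin":0},{"translation":[0,0,0],"spin":0},{"translation":[0,0,0],"spin":0},{"translation":[0,0,0],"spin":0}], "fingers": 100}}

```text
t: 32.33
eef_pos: [0.4966, -0.2822, 0.0978]
tcp_rot: [0.223, -3.134, -0.0]
ft_force: [-0.4, 0.1, -0.5]
opening: 0.0856
grip_force: 0.0
```

{"op": "arm_command", "data": {"commands": [{"translation":[0,0,-0.015],"spin":0},{"translation":[0,0,-0.03],"spin":0},{"translation":[0,0,-0.04],"spin":0},{"translation":[0,0,-0.05],"spin":0},{"translation":[0,0,-0.04],"spin":0},{"translation":[0,0,0],"spin":0},{"translation":[0,0,0],"spin":0}]}}

```text
t: 33.2
eef_pos: [0.4965, -0.2821, 0.273]
tcp_rot: [-0.223, 3.133, -0.0]
ft_force: [0.7, -0.7, 0.8]
opening: 0.0855
grip_force: 0.0
```

Run:
```python
from h import *
s=ctrl.get_state(); print(s["t"],s["eef_pos"],s["opening"],s["ft_force"])
for n in ["wrist","top","scene"]:
    K,T=cam(n,s); im,d=ctrl.snapshot(n)
    if n=="scene": cv2.imwrite("pics/s6.png",im[:,:,::-1])
    for t in ["square","rail","swing_bar","tray"]:
        for m in ctrl.masks_of(n,t):
            P=cloud(K,T,m["mask"],d); z=P[:,2]; med=np.median(z)
            if len(P)<50: continue
            Q=P[abs(z-med)<.005]; A=np.linalg.lstsq(np.c_[Q[:,:2],np.ones(len(Q))],Q[:,2],rcond=None)[0]
            print(n,t,round(m["p"],2),len(P),med.round(4),rect(Q),"slope",A[:2].round(3))
```

```text
33.2 [ 0.4965 -0.2821  0.273 ] 0.08548540243141249 [ 0.7312 -0.6602  0.7967]
wrist square 0.78 8226 0.0183 (array([ 0.4825, -0.3041]), 100.40044403076172, 120.05193328857422, np.float64(0.13859399073011236)) slope [0.    0.002]
wrist square 0.71 4822 0.0108 (array([ 0.4734, -0.094 ]), 87.98501586914062, 74.34060668945312, np.float64(0.18745504886168818)) slope [0.001 0.005]
wrist square 0.6 5231 0.0108 (array([ 0.3479, -0.1025]), 73.65640258789062, 37.78814697265625, np.float64(1.0380221622929477)) slope [-0.028  0.023]
wrist swing_bar 0.49 7866 0.0184 (array([ 0.482 , -0.3038]), 100.34396362304688, 119.44037628173828, np.float64(0.12881175896019578)) slope [0.    0.002]
wrist tray 0.96 44799 0.0044 (array([ 0.4817, -0.2942]), 200.27662658691406, 188.33311462402344, np.float64(0.15045906414382312)) slope [0.001 0.001]
top square 0.73 1052 0.0185 (array([ 0.4769, -0.283 ]), 100.36360931396484, 78.7715072631836, np.float64(0.10847166639763384)) slope [-0.004 -0.001]
top square 0.67 758 0.0106 (array([ 0.3241, -0.0903]), 73.1192855834961, 86.74962615966797, np.float64(1.0390377587746495
[... 953 characters left out ...]
, -0.0963]), 89.28345489501953, 73.29871368408203, np.float64(0.19967148476934285)) slope [-0.009 -0.002]
scene rail 0.75 1181 0.0271 (array([0.6196, 0.1773]), 149.4443359375, 18.11275291442871, np.float64(1.4790727977948235)) slope [-0.158  0.013]
scene swing_bar 0.32 1206 0.027 (array([0.6196, 0.1772]), 149.27200317382812, 18.11275291442871, np.float64(1.4790727977948235)) slope [-0.165  0.014]
scene swing_bar 0.3 6777 0.0032 (array([ 0.4705, -0.2992]), 213.59912109375, 187.53097534179688, np.float64(0.15416716642186537)) slope [-0.001 -0.   ]
scene tray 0.91 6600 0.0032 (array([ 0.4691, -0.2971]), 213.3211212158203, 179.5235595703125, np.float64(0.15096581376499474)) slope [-0.001 -0.001]
```

View pics/s6.png

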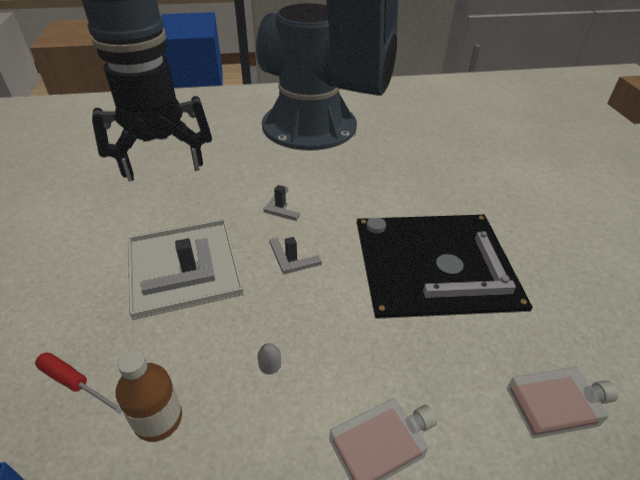

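The scene shows the square flat in the tray at (180,265), the gripper clear above it, and the bar (478,235)–(505,280) square to the rail. The two agree within about 0.01 rad (top camera: 1.4763 and 1.4772). Nothing else has moved, so I'm handing in.

```bash
python3 -c "
from bench import ctrl
print(ctrl.hand_in())"
```

```text
the job is handed in; nothing more can be done
None
```

The job is handed in at about 33 s: the square was pressed home on rail and bar at about 10 N each (from the wrist force readings) for over a second, the bar was left square to the rail within about 0.01 rad, and the square lies flat and released in its tray with nothing else moved; no verdict was returned.

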